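Make up a roughing kit and a finishing kit for the stone carvers

ROBOT

A 6-joint arm with a two-finger parallel gripper is mounted at the origin on the work surface. World frame = base frame: x ahead of the robot, y to its left, z up, the work surface at z = 0. Lengths are in m, angles in degrees, forces in N, time in s.
With the tool pointing down it reaches from about 0.325 to 0.775 m from the base axis. Payload 5.5 kg.
Tool frame: the origin (TCP) lies at the centre of the arm's flange, where the gripper is bolted on; the fingertips stand 182 mm ahead of it and the grasp point (between the pads) lies 163 mm ahead of it; z points along the fingers, y is the line along which they close (so a half turn about z gives the same grasp; the last joint's range is limited). The gripper opens to 88 mm and grips with 3 to 60 N. Pads are 20 mm wide; open, the fingers measure 115 mm over their backs; the gripper's body (75 mm by 178 mm) begins 61 mm behind the grasp point.
Start: joints at [-74.353, 5.22, 70.514, -0, 104.267, -3.249], TCP at [0.194, -0.568, 0.405] pointing down, gripper open.
Joint ranges: [-164.24, 164.24], [-49.07, 125.15], [9.68, 141.18], [-86.29, 266.29], [3.28, 154.24], [-151.56, 151.56]. Speed limits (degrees/s): [147.25, 147.25, 172.46, 180, 180, 180].

INTERFACE

Orientations are given as [roll, pitch, yaw] about the fixed x, y, z axes, in that order (R = Rz(yaw) Ry(pitch) Rx(roll)).
In Python, from station import r gives the robot as it stands. The module is installed in compiled form; this text tells all that it offers. Calls block until the motion is done:
- r.reach(position, orientation): joint-space move of the TCP to a pose.
- r.servo_line(position, rotation=None, speed=0.15): straight line of the TCP; rotation=None keeps the orientation; speed is the mean speed in m/s.
- r.move_joints(angles): joint-space move.
- r.let_go() and r.grab(squeeze=None): open the fingers fully, or close them until they stop; squeeze is the grip in N (None keeps the last).
- r.wait(seconds).
- r.inverse_kinematics(position, orientation): joint angles nearest the present ones, or None.
- r.sense(): the state.
- r.snapshot(name): name is "scene" or "side" or "wrist"; returns a dict with "frame" (420x560x3 uint8, red, green, blue), "fx", "fy", "cx", "cy" (pixels), "R" (3x3) and "t" (3): a world point X has camera coordinates R X + t. Camera axes: x right, y down, z forward; pixel columns grow to the right and rows downward; lengths in m; the calibration is good to about 2 mm. A picture is of the moment at which its call begins. There is no depth.
A pose or a line that the arm cannot do raises r.IKError and nothing moves.
- r.hand_in(): hands the job in; it is judged then, once.
The state is a dict: "clock": time; "joints": joint angles; "joint_vel": joint speeds; "joint_torque": joint torques, N m; "tcp_pos": TCP position; "orientation": TCP orientation; "contact_force": force on the tool from outside, world axes, zero at the start; "torque": the same for the moment, N m; "opening": finger opening in m; "gripper_force": force on a finger pad.
Only numpy, scipy, OpenCV 4.12 (cv2) and the standard library are available. Lean on these libraries where they do the work, as an engineer would, in place of code of your own. Each camera call takes 0.05 s, during which the arm holds its last target. There are 200 camera calls.

TASK

Make up two carving kits from the tools on the bench. Roughing kit, in the L-shaped tray: the point chisel lying in the long trough and the round black mallet standing on its head in the square bay. Finishing kit, in the oblong tray: the broad chisel lying in the long trough, the rectangular rubbing block flat in the larger bay and the round rubbing stone flat in the smaller bay; set the brittle rubbing stones down without dropping them, and leave the little bust, the offcut and the brush where they are.

Things in the scene. Friction and masses are not known exactly. Their poses are not given: they have to be found in the camera images.
- point_mid (a point): Point chisel, plain steel, 140 mm long, lying flat: a square bar 18 x 18 mm, 95 mm long, tapering over the last 45 mm to a point. This point is half-way along and half-way up (9 mm above what it lies on), in the square bar, 25 mm from the taper. x along it towards the tip, z up. About 0.2 kg. Grip it across its 18 mm width.
- broad_mid (a point): Broad chisel, plain steel, 140 mm long, lying flat: a square bar 18 x 18 mm, 95 mm long, ending in a flat blade 36 mm wide. This point is half-way along and half-way up (9 mm above what it lies on), in the square bar, 23 mm from the 26 mm wide neck. x along it towards the blade, z up. About 0.21 kg. Grip it across its 18 mm width.
- mallet_mid (a point): Carver's round mallet, 140 mm high, standing on its head, handle up: black head 52 mm in diameter, 0 to 68 mm high; above it a round light-wood handle, 24 to 25 mm in diameter between 85 and 120 mm height. This point is on its axis, half-way up (70 mm above its foot). z up. About 0.35 kg. Grip the handle 100 to 110 mm above the foot.
- block_mid (a point): Rectangular rubbing block of dark grey abrasive stone, 80 x 40 x 30 mm (x, y, z), lying flat. This point is its centre (15 mm above what it lies on). x along its length, z up. About 0.22 kg. Brittle.
- puck_mid (a point): Round rubbing stone of dark grey abrasive, a disc 46 mm in diameter and 30 mm thick, lying flat. This point is its centre (15 mm above what it lies on). z up. About 0.11 kg. Brittle.
- oblong_tray: Oblong plywood tray, 190 x 161 mm (x, y), three open compartments. Origin: centre of its outer underside. Floor 5 mm thick; wall tops 13 mm above the table. Fixed to the table. Inside sizes and centres in its frame, mm: long trough (along x) 180 x 60, centre (0, -45.5); larger bay 100 x 86, centre (-40, 32.5); smaller bay 75 x 86, centre (52.5, 32.5).
- l_tray: L-shaped plywood tray, 190 x 161 mm (x, y) with the +x, +y quarter missing, two open compartments. Origin: centre of its outer underside. Floor 5 mm thick; wall tops 13 mm above the table. Fixed to the table. Inside sizes and centres in its frame, mm: long trough (along x) 180 x 60, centre (0, -45.5); square bay 86 x 86, centre (-47, 32.5).
- bust_mid (a point): Little pale limestone bust, 80 mm high, 52 mm foot diameter, narrow neck and round head; stands among the tools and stays there. This point is on its axis, half-way up (40 mm).
- offcut_mid (a point): Small pale limestone offcut, 34 x 30 mm, about 31 mm high, lying among the tools; stays there. This point is 13 mm above the table.
- brush_mid (a point): Wooden bench brush, 205 mm long, 34 mm wide, bristles up to 36 mm high, lying crosswise beyond the tools; stays there. This point is in its middle, 10 mm above the table.
Mind the look-alikes: they are no part of the job. Leave any blue or brown look-alike of the part that bears puck_mid alone.

How it is judged (in metres and radians):
At the end, for the whole second after the job is handed in: Each thing rests level (0.07 rad) or, the mallet, upright (0.08) on the floor (height 3.5 mm) of its compartment, off its centre in x, y by at most: chisels 22, 24 mm; mallet 22, 22; block 33, 26; round stone 18, 24. All released and at rest (x of point_mid in the frame of l_tray between -0.022 and 0.022 m and y of point_mid in the frame of l_tray between -0.0695 and -0.0215 m and z of point_mid in the frame of l_tray between 0.0105 and 0.0175 m and angle between point_mid's own x axis and vertical between 1.5 and 1.64 rad and x of mallet_mid in the frame of l_tray between -0.069 and -0.025 m and y of mallet_mid in the frame of l_tray between 0.0105 and 0.0545 m and z of mallet_mid in the frame of l_tray between 0.0715 and 0.0785 m and angle between mallet_mid's own z axis and vertical below 0.08 rad and x of broad_mid in the frame of oblong_tray between -0.022 and 0.022 m and y of broad_mid in the frame of oblong_tray between -0.0695 and -0.0215 m and z of broad_mid in the frame of oblong_tray between 0.0105 and 0.0175 m and angle between broad_mid's own x axis and vertical between 1.5 and 1.64 rad and x of block_mid in the frame of oblong_tray between -0.073 and -0.007 m and y of block_mid in the frame of oblong_tray between 0.0065 and 0.0585 m and z of block_mid in the frame of oblong_tray between 0.0165 and 0.0235 m and angle between block_mid's own x axis and vertical between 1.5 and 1.64 rad and x of puck_mid in the frame of oblong_tray between 0.0345 and 0.0705 m and y of puck_mid in the frame of oblong_tray between 0.0085 and 0.0565 m and z of puck_mid in the frame of oblong_tray between 0.0165 and 0.0235 m and angle between puck_mid's own x axis and vertical between 1.5 and 1.64 rad and linear speed of each of point, mallet, broad, block, puck below 0.02 m/s); the robot touches nothing.
It fails at once if the little stone bust has been pushed more than 30 mm (distance of bust_mid from where it was at the start of the episode above 0.03 m).
It fails at once if the limestone offcut has been pushed more than 30 mm (distance of offcut_mid from where it was at the start of the episode above 0.03 m).
It fails at once if the bench brush has been pushed more than 30 mm (distance of brush_mid from where it was at the start of the episode above 0.03 m).
It fails at once if the rubbing block was dropped into the tray (faster than 0.6 m/s close above its floor) (horizontal distance between block_mid and oblong_tray below 0.11 m and height (world z) of block_mid below 0.045 m and linear speed of block above 0.6 m/s).
It fails at once if the round rubbing stone was dropped into the tray (faster than 0.6 m/s close above its floor) (horizontal distance between puck_mid and oblong_tray below 0.11 m and height (world z) of puck_mid below 0.045 m and linear speed of puck above 0.6 m/s).
It also fails if it takes over 136 s, if anything falls off the work surface, if the arm or the gripper's body presses on something with over 40 N, if the wrist force passes 120 N, or if a joint passes its speed limit or range.

## Working session

There is one attempt and no reset: what is moved stays moved. The work goes in short steps, each a Python script; the robot and the scene stay as the last script left them, time stands still between calls to the robot, and variables do not carry over. Pictures are saved under pics/ and viewed, at most 14 in all, crops included, and the job is handed in when it is done.

```bash
mkdir -p pics; cat > h.py <<'E'
import numpy as np, cv2
from station import r
def snap(n,f):
    s=r.snapshot(n); cv2.imwrite(f'pics/{f}.png',cv2.cvtColor(s['frame'],cv2.COLOR_RGB2BGR)); np.savez(f'pics/{f}.npz',**s); return s
def load(f): return dict(np.load(f'pics/{f}.npz'))
def ray(s,u,v,z):
    R=np.array(s['R']);c=-R.T@np.array(s['t'])
    d=R.T@np.array([(u-s['cx'])/s['fx'],(v-s['cy'])/s['fy'],1]); return c+d*(z-c[2])/d[2]
E
python3 - <<'E'
from h import *
for n in('scene','side','wrist'):
    s=snap(n,n+'0'); R=s['R'];print(n,s['fx'],-np.array(R).T@s['t'],np.array(R)[2])
st=r.sense();print(st['clock'],st['orientation'],st['contact_force'])
a=load('scene0')['frame'];b=load('side0')['frame']
E
```

```text
scene 439.0932380503634 [1.02354001 0.46369429 0.71187775] [-0.46968788 -0.51437488 -0.71750385]
side 417.1939614208136 [ 0.09634707 -0.48103647  0.488989  ] [ 0.64601244  0.57111891 -0.50644952]
wrist 350.8490627273301 [ 0.26301195 -0.54278406  0.38328508] [-0.2495836  -0.0842289  -0.96468312]
0.15 [-1.79914520e+02 -6.34902167e-03  1.88950150e+01] [-0.5611451   0.20012801 -0.57419837]
```

View pics/scene0.png

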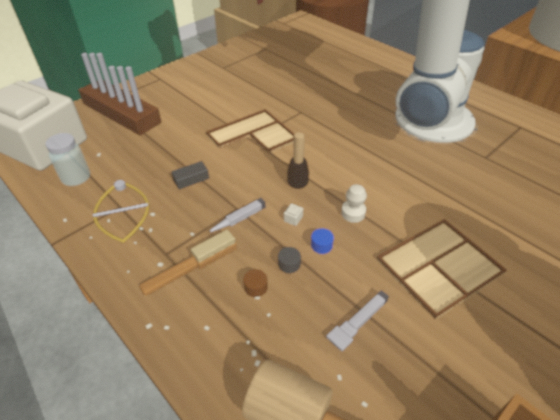

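View pics/side0.png

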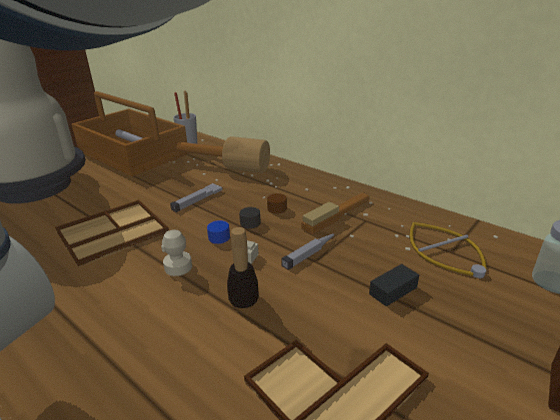

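Scene image: the oblong tray is at (441,266) and the L-tray at (252,130). The mallet is at (298,165), bust at (354,203) and offcut at (293,214). The point chisel is at (240,215), broad chisel at (360,318), block at (190,175) and brush at (190,262).

There are three round stones: dark grey (289,260), blue (322,240) and brown (256,283). The dark grey one fits "dark grey abrasive"; I'll confirm it in an enlarged crop.

```bash
python3 - <<'E'
from h import *
for n,(x0,y0,w,h) in dict(scene=(165,95,350,260),side=(50,170,390,250)).items():
    f=cv2.imread(f'pics/{n}0.png')[y0:y0+h,x0:x0+w]; k=2.28 if n=='scene' else 2.05
    cv2.imwrite(f'pics/{n}_crop.png',cv2.resize(f,None,fx=k,fy=k,interpolation=cv2.INTER_CUBIC))
s=load('scene0')
for nm,u,v,z in [('puck',289,255,.03),('blue',322,236,.03),('brown',256,279,.03),('mallet foot',298,180,0),('bust',354,214,0),('offcut',293,218,0),('brush',190,262,.01),('point',240,215,.009),('broad',360,318,.009),('block',190,175,.015),
 ('obA',379,264,.013),('obB',445,222,.013),('obC',505,267,.013),('obD',437,312,.013),('L1',207,128,.013),('L2',264,111,.013),('L3',298,136,.013)]: print(nm,ray(s,u,v,z)[:2].round(3))
E
```

```text
puck [0.649 0.082]
blue [0.566 0.093]
brown [0.733 0.08 ]
mallet foot [ 0.457 -0.084]
bust [0.447 0.082]
offcut [ 0.554 -0.003]
brush [ 0.793 -0.053]
point [ 0.638 -0.084]
broad [0.644 0.261]
block [ 0.643 -0.264]
obA [0.527 0.211]
obB [0.336 0.239]
obC [0.355 0.385]
obD [0.537 0.349]
L1 [ 0.497 -0.393]
L2 [ 0.332 -0.346]
L3 [ 0.346 -0.196]
```

View pics/scene_crop.png

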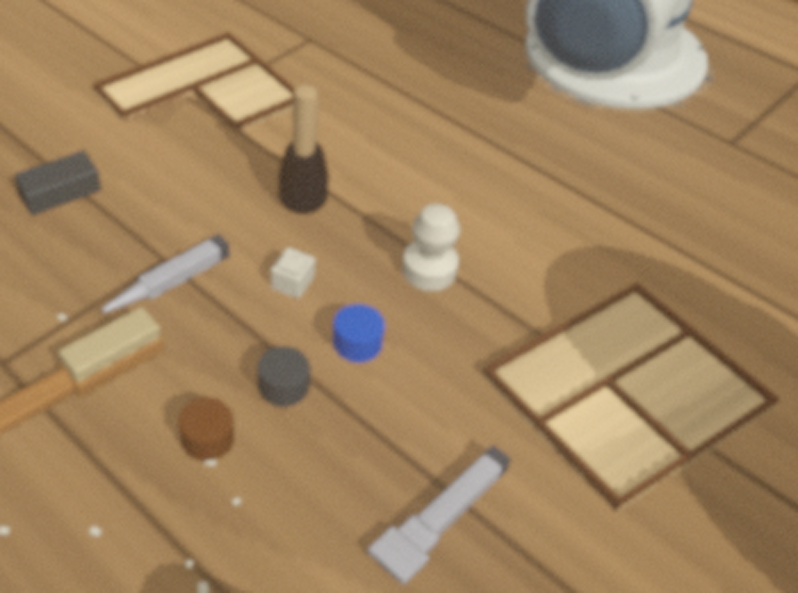

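View pics/side_crop.png

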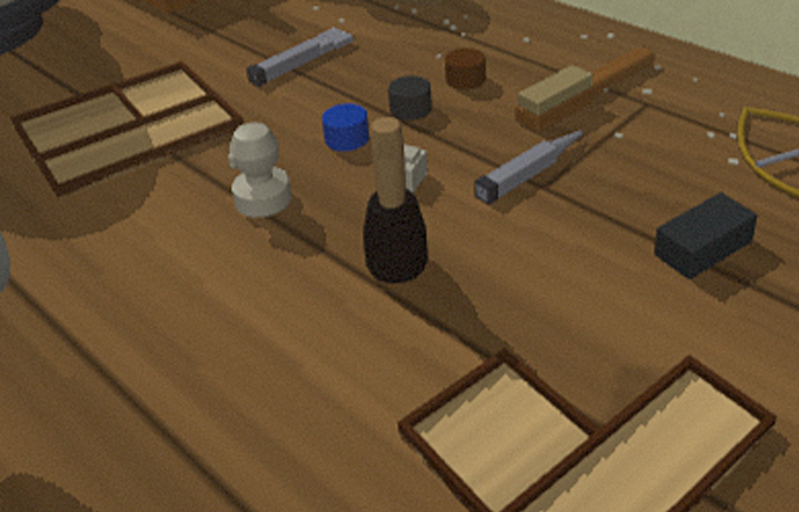

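The crop confirms it: the disc at (284,364) in the crop is dark grey, between the blue (358,325) and brown (206,415) ones, so it is the target. Next I'll take two overhead wrist views for accurate poses.

```bash
python3 - <<'E'
from h import *
for i,(x,y) in enumerate([(.52,-.2),(.5,.19)]):
    for z in(.48,.44,.4):
        try: r.reach([x,y,z],[180,0,0]);break
        except r.IKError: print('ik',z)
    s=snap('wrist',f'w{i}'); print(z,-np.array(s['R']).T@s['t'],r.sense()['clock'])
E
```

```text
0.48 [ 0.59237895 -0.19921453  0.45933344] 2.0083
0.48 [0.57295792 0.19061702 0.4596045 ] 3.5083
```

View pics/w0.png

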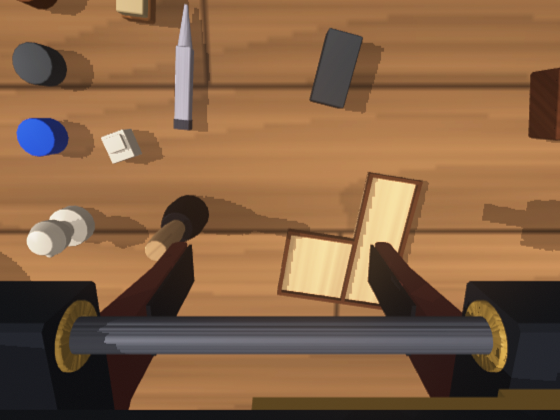

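View pics/w1.png

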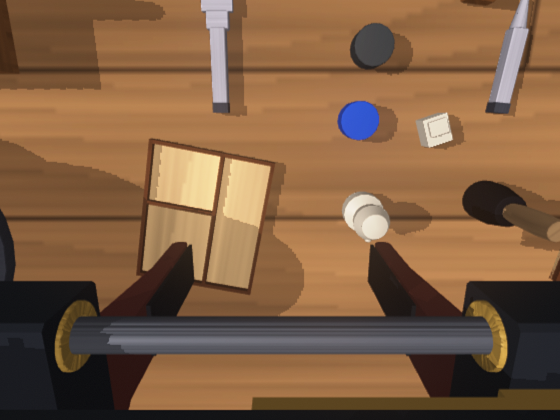

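w0: the L-tray corners are (370,173), (423,181), (289,231) and (278,293). The point chisel runs from its butt (183,125) to its tip (186,5). The block centre is (336,68) and the mallet handle top is (156,248).

w1: the oblong tray corners are (150,139), (274,163), (249,293) and (138,273). The grey stone is at (373,45), and the broad chisel's butt is at (221,108) with the neck at (217,25).

```bash
python3 - <<'E'
from h import *
def fit(s,px,loc):
    P=np.array([ray(s,*p,.013)[:2] for p in px]);L=np.array(loc)/1e3
    a=L-L.mean(0);b=P-P.mean(0)
    th=np.arctan2((a[:,0]*b[:,1]-a[:,1]*b[:,0]).sum(),(a*b).sum()); c,q=np.cos(th),np.sin(th);Rm=np.array([[c,-q],[q,c]])
    t=P.mean(0)-Rm@L.mean(0); print(t.round(4),np.degrees(th).round(1),'res',(P-(L@Rm.T+t)).round(3).tolist())
a,b=load('w0'),load('w1'); sc=load('scene0')
fit(a,[(370,173),(423,181),(289,231),(278,293)],[(95,-10.5),(95,-80.5),(1,80.5),(-95,80.5)])
fit(b,[(150,139),(274,163),(249,293),(138,273)],[(95,80.5),(95,-80.5),(-95,-80.5),(-95,80.5)])
k=2.28;cr=lambda u,v:(165+u/k,95+v/k)
fit(sc,[cr(616,505),cr(487,371),cr(637,287),cr(777,399)],[(95,80.5),(95,-80.5),(-95,-80.5),(-95,80.5)])
p=lambda s,u,v,z:ray(s,u,v,z)[:2].round(4)
for n,s,B,T,zt in [('point',a,(183,120),(186,5),.009),('broad',b,(221,103),(217,25),.018)]:
    B,T=p(s,*B,.018),p(s,*T,zt); d=T-B;print(n,B,T,np.linalg.norm(d),'yaw',np.degrees(np.arctan2(d[1],d[0])),'mid',B+.07*d/np.linalg.norm(d))
print('block',p(a,336,68,.015),'puck',p(b,373,45,.015),'mallet',p(a,156,248,.14))
# scene-based block & puck by dark-mask
for n,s,win in [('blk w0',a,(300,20,75,95)),('puck w1',b,(340,15,65,65)),('blk scene',sc,(165,155,50,40)),('puck scene',sc,(270,240,40,40))]:
    x,y,w,h=win;g=s['frame'][y:y+h,x:x+w].astype(int);m=((g.max(2)<95)&(g.max(2)-g.min(2)<22)).astype(np.uint8)
    c=max(cv2.findContours(m,0,1)[0],key=cv2.contourArea);(cx,cy),wh,an=cv2.minAreaRect(c)
    bx=[p(s,x+q[0],y+q[1],.015) for q in cv2.boxPoints(((cx,cy),wh,an))]
    e=max([bx[1]-bx[0],bx[2]-bx[1]],key=np.linalg.norm);print(n,cv2.contourArea(c),p(s,x+cx,y+cy,.015),np.degrees(np.arctan2(e[1],e[0])).round(1))
E
```

```text
[ 0.4271 -0.2894] -9.0 res [[-0.001, 0.001], [-0.0, 0.001], [-0.001, -0.001], [0.002, -0.001]]
[0.4354 0.294 ] -11.0 res [[-0.002, -0.001], [-0.001, 0.002], [0.002, 0.002], [0.002, -0.003]]
[0.4392 0.2945] -11.2 res [[-0.001, -0.003], [-0.002, 0.004], [0.003, 0.002], [-0.001, -0.003]]
point [ 0.5843 -0.0802] [ 0.7121 -0.0906] 0.12822246293064243 yaw -4.6523158343578235 mid [ 0.65406937 -0.08587763]
broad [0.5851 0.2623] [0.6703 0.2631] 0.08520375578576339 yaw 0.5379727301122749 mid [0.65509691 0.26295725]
block [ 0.644  -0.2647] puck [0.6499 0.0829] mallet [ 0.4658 -0.0781]
blk w0 2518.0 [ 0.644  -0.2642] -14.4
puck w1 1456.0 [0.6488 0.0834] -46.1
blk scene 174.5 [ 0.6534 -0.252 ] 136.1
puck scene 115.5 [0.6593 0.0918] 128.4
```

```bash
cat >> h.py <<'E'
T={'L':(.4271,-.2894,-9.),'O':(.437,.294,-11.)}
def tray(t,x,y):
    a,b,th=T[t];c,s=np.cos(np.radians(th)),np.sin(np.radians(th));return a+c*x-s*y,b+s*x+c*y,th
def pick(x,y,yaw,zt,hz,sq=30):
    r.let_go();r.reach([x,y,hz],[180,0,yaw]);r.servo_line([x,y,zt],speed=.12);r.grab(sq);r.wait(.2)
    s=r.sense();print('grip',s['opening'],s['gripper_force'],s['contact_force'].round(1) if hasattr(s['contact_force'],'round') else s['contact_force'])
    r.servo_line([x,y,hz],speed=.2);s=r.sense();print('up',s['opening'],s['clock'],s['contact_force'])
def place(t,x,y,zt,hz,dyaw=0):
    X,Y,th=tray(t,x,y);r.reach([X,Y,hz],[180,0,th+dyaw]);r.servo_line([X,Y,zt+.03],speed=.2);r.servo_line([X,Y,zt],speed=.04);r.wait(.2)
    s=r.sense();print('down',s['opening'],s['contact_force']);r.let_go();r.wait(.2);r.servo_line([X,Y,hz],speed=.2);print(r.sense()['clock'])
E
python3 - <<'E'
from h import *
r.reach([.60,-.085,.36],[180,0,-4.6]);snap('wrist','hp')
r.reach([.60,.262,.36],[180,0,0]);snap('wrist','hb')
ims=[cv2.imread(f'pics/{f}.png')[0:300,80:480] for f in('hp','hb')]
cv2.imwrite('pics/hov.png',np.hstack(ims));print(r.sense()['clock'])
E
```

```text
6.125
```

View pics/hov.png

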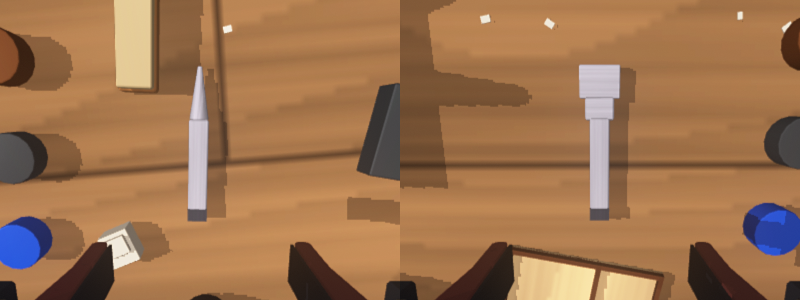

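Hover views: the point chisel has its butt at (277,219), taper start at (278,119) and tip at (280,67). The broad chisel has its butt at (279,218) and blade end at (280,66).

```bash
python3 - <<'E'
from h import *
res={}
for f,B,M,Tp in [('hp',(277,219),(278.5,119),(280,67)),('hb',(279,218),(279,119),(279.5,66))]:
    s=load(f);B,M,Tp=[ray(s,*q,z)[:2] for q,z in((B,.018),(M,.018),(Tp,.009))]
    d=(M-B)/np.linalg.norm(M-B);mid=(B+.07*d+Tp-.07*d)/2;yaw=np.degrees(np.arctan2(*(Tp-B)[::-1]))
    print(f,B,Tp,np.linalg.norm(Tp-B),mid,yaw);res[f]=(mid,yaw)
m,y=res['hp']
pick(m[0],m[1],y,.1925,.36)
place('L',0,-.048,.1985,.36)
pick(.4645,-.079,0,.27,.42)
snap('wrist','m1');place('L',-.045,.034,.2765,.42)
E
```

```text
hp [ 0.57560737 -0.07709398] [ 0.71233393 -0.0906808 ] 0.1373999738794111 [ 0.64397065 -0.08388739] -5.674979581840745
hb [0.57640566 0.26387791] [0.71321664 0.26336599] 0.1368119445613652 [0.64481115 0.26362195] -0.214389111777946
grip 0.017767179385154326 29.987666308879852 [ 0.  -0.6  0.4]
up 0.017981564026046424 11.4667 [ 0.18262599 -0.22454599 -1.78036277]
down 0.017535087840807168 [-0.96435943  0.17961408 -1.32304775]
16.9667
grip 0.023547008392659288 29.999959876877256 [ 0.1  1.4 -0.3]
up 0.023927204818099002 21.725 [ 0.19567535 -0.08571512 -4.43327686]
down 0.023915554866062106 [ 0.3043147  -0.274687   -4.31777376]
26.5
```

```bash
python3 - <<'E'
from h import *
pick(.6448,.2636,-.2,.1925,.36)
place('O',0,-.05,.1985,.36)
pick(.644,-.2645,-14.4,.194,.36)
place('O',-.04,.037,.2,.36)
pick(.6495,.083,0,.194,.36)
place('O',.0525,.037,.2,.36)
r.reach([.40,.0,.48],[180,0,0])
s=snap('scene','s2');snap('side','side2')
a=cv2.imread('pics/s2.png')[95:355,165:515];b=cv2.imread('pics/side2.png')[170:420,50:440]
cv2.imwrite('pics/fin.png',np.vstack([cv2.resize(a,(400,297)),cv2.resize(b,(400,256))]))
cv2.imwrite('pics/fin.png',np.hstack([cv2.resize(b,None,fx=1,fy=1),cv2.resize(a,(390,250))]))
E
```

```text
grip 0.017667901403182633 29.996126890182495 [ 1.  -1.2 -0.1]
up 0.017936064697844735 32.6 [-0.63988341  0.0847984  -3.01296921]
down 0.017969238800993305 [-0.36772878 -0.86835769 -2.50513657]
37.7
grip 0.039970813901695774 29.965745508670807 [-0.1 -0.5 -1. ]
up 0.03990405208051482 43.425 [-0.10548598 -0.58466545 -2.49025906]
down 0.03991969131436978 [-0.13913635  0.22465412 -1.87147648]
49.6667
grip 0.045348585272652335 29.999997317790985 [-0.6 -0.1  0.2]
up 0.04569847006227147 54.6583 [ 0.18866478  0.34094083 -1.70519896]
down 0.0455430565117396 [ 0.25789455  0.96272458 -1.72900169]
59.6083
```

View pics/fin.png

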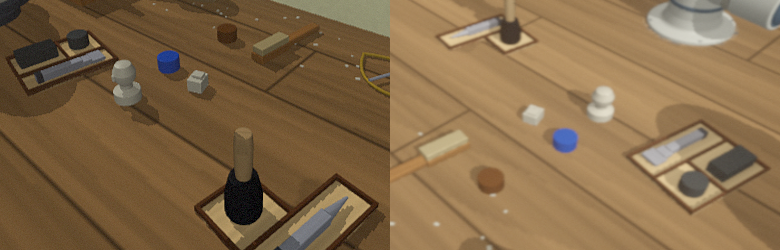

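All five things stand in their compartments: in the left half, block (37,52), round stone (78,38), broad chisel (70,65), mallet (243,180) and point chisel (325,220). The bust, offcut and brush look unmoved. I'll take one close check from above.

```bash
python3 - <<'E'
from h import *
r.reach([.36,.28,.44],[180,0,-11]);snap('wrist','f0')
r.reach([.36,-.28,.44],[180,0,-9]);snap('wrist','f1')
cv2.imwrite('pics/f.png',np.hstack([cv2.imread(f'pics/f{i}.png')[0:300,80:480] for i in(0,1)]));print(r.sense()['clock'])
E
```

```text
64.2583
```

View pics/f.png

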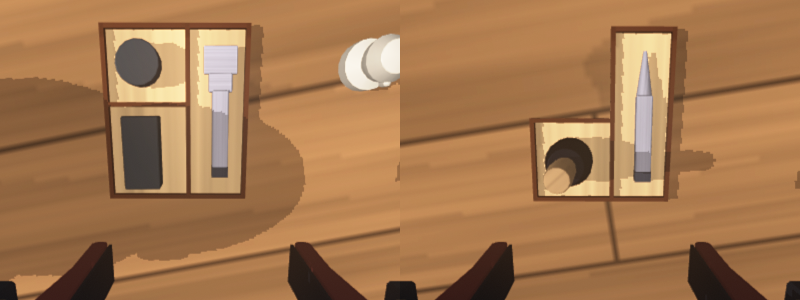

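Both trays look right. In the left half, the round stone is at (138,63), the block at (141,152) and the broad chisel at (220,110), all near their centres. In the right half, the mallet head is at (569,160) and the point chisel at (643,115), both flat or upright.

```bash
python3 -c "
from h import *
print(r.hand_in())"
```

```text
the job is handed in; nothing more can be done
None
```

I placed all five tools in their compartments and handed the job in at about 64 s of the 136 s allowed. The last pictures show them near centre, and the bust, offcut and brush look unmoved. The hand-in gave no verdict.

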